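# Release the shutter key that was left latched in

### The job

One of the four identical push-push keys on the grey shutter box is still latched in, so its shutter would stay open during the dark reading. With the fingertips, feel along the row from left to right (as the robot sees it), tapping each of the four keys so lightly that none of them switches; then press the latched one home and let go, so that it comes out and all four keys stand out. Pick up or pull nothing, and leave the loose things round the box where they are.

Things in the scene. Friction and masses are not known exactly. Their poses are not given: they have to be found in the camera images.
- shutter_box: fixed grey control box with aluminium top panel, 120 (its x, away from the robot) x 204 (its y, +y to the robot's left) x 48 mm high, turned by up to 0.3 rad; origin at the centre of its underside. Key centres at x = -14 mm, y = +63, +21, -21, -63 mm; 22 mm clear between caps. Black bezels 3 mm high round the keys; nothing on top is higher than the keys; black cable at the back
- key_a_top (a point): centre of the flat top of key a (moves with it), one of four identical off-white square push keys, caps 20 x 20 mm, in one row; which of the four places it has varies. The top is 61 mm above the worktop (13 mm above the panel) when out, about 3.5 mm lower when latched in, 52 mm when pressed home
- key_a (a joint): how far key a is pushed down, m: 0 out, about 0.0035 latched, 0.0088 home (stop). Push-push: pressed past 0.0078 and let go, a key that was out latches and a latched one comes out. An out key yields at 1.6 N, then 0.35 N per mm (2.7 N at 3 mm, 4.3 N where it switches, 4.7 N at the stop); a latched key stays firm up to about 2.6 N, then follows the same spring
- key_b_top (a point): centre of the flat top of key b (moves with it), one of four identical off-white square push keys, caps 20 x 20 mm, in one row; which of the four places it has varies. The top is 61 mm above the worktop (13 mm above the panel) when out, about 3.5 mm lower when latched in, 52 mm when pressed home
- key_b (a joint): how far key b is pushed down, m: 0 out, about 0.0035 latched, 0.0088 home (stop). Push-push: pressed past 0.0078 and let go, a key that was out latches and a latched one comes out. An out key yields at 1.6 N, then 0.35 N per mm (2.7 N at 3 mm, 4.3 N where it switches, 4.7 N at the stop); a latched key stays firm up to about 2.6 N, then follows the same spring
- key_c_top (a point): centre of the flat top of key c (moves with it), one of four identical off-white square push keys, caps 20 x 20 mm, in one row; which of the four places it has varies. The top is 61 mm above the worktop (13 mm above the panel) when out, about 3.5 mm lower when latched in, 52 mm when pressed home
- key_c (a joint): how far key c is pushed down, m: 0 out, about 0.0035 latched, 0.0088 home (stop). Push-push: pressed past 0.0078 and let go, a key that was out latches and a latched one comes out. An out key yields at 1.6 N, then 0.35 N per mm (2.7 N at 3 mm, 4.3 N where it switches, 4.7 N at the stop); a latched key stays firm up to about 2.6 N, then follows the same spring
- key_d_top (a point): centre of the flat top of key d (moves with it), one of four identical off-white square push keys, caps 20 x 20 mm, in one row; which of the four places it has varies. The top is 61 mm above the worktop (13 mm above the panel) when out, about 3.5 mm lower when latched in, 52 mm when pressed home
- key_d (a joint): how far key d is pushed down, m: 0 out, about 0.0035 latched, 0.0088 home (stop). Push-push: pressed past 0.0078 and let go, a key that was out latches and a latched one comes out. An out key yields at 1.6 N, then 0.35 N per mm (2.7 N at 3 mm, 4.3 N where it switches, 4.7 N at the stop); a latched key stays firm up to about 2.6 N, then follows the same spring
- lens_post: loose optics post: round metal foot 32 mm across, thin stem, black lens ring of 36 mm on top, 93 mm tall; origin at the centre of its underside; a bystander, left of the shutter box
- vial: loose small glass vial with black cap, 23 mm across, 50 mm tall; origin at the centre of its underside; a bystander, in front of the shutter box
- clip: loose black spring clip, about 22 x 70 mm, 18 mm high, lying flat; origin at the centre of its underside; a bystander, behind the shutter box
- tape_roll: loose roll of black tape lying flat, 58 mm across, 19 mm high; origin at the centre of its underside; a bystander, right of the shutter box

How it is judged:
On the way, in this order (a step that is already met when the one before it is completed fails the run):
1. the leftmost key is tapped lightly (finger contact over 0.3 N, pushed in less than 7 mm) while the latched key is still in (((contact force between the fingers and key_a above 0.3 N and y of key_a_top in the frame of shutter_box between 0.048 and 0.078 m and value of joint key_a below 0.007 m) or (contact force between the fingers and key_b above 0.3 N and y of key_b_top in the frame of shutter_box between 0.048 and 0.078 m and value of joint key_b below 0.007 m) or (contact force between the fingers and key_c above 0.3 N and y of key_c_top in the frame of shutter_box between 0.048 and 0.078 m and value of joint key_c below 0.007 m) or (contact force between the fingers and key_d above 0.3 N and y of key_d_top in the frame of shutter_box between 0.048 and 0.078 m and value of joint key_d below 0.007 m)) and value of joint any of key_a, key_b, key_c, key_d above 0.0025 m).
2. the second key is tapped lightly (finger contact over 0.3 N, pushed in less than 7 mm) while the latched key is still in (((contact force between the fingers and key_a above 0.3 N and y of key_a_top in the frame of shutter_box between 0.006 and 0.036 m and value of joint key_a below 0.007 m) or (contact force between the fingers and key_b above 0.3 N and y of key_b_top in the frame of shutter_box between 0.006 and 0.036 m and value of joint key_b below 0.007 m) or (contact force between the fingers and key_c above 0.3 N and y of key_c_top in the frame of shutter_box between 0.006 and 0.036 m and value of joint key_c below 0.007 m) or (contact force between the fingers and key_d above 0.3 N and y of key_d_top in the frame of shutter_box between 0.006 and 0.036 m and value of joint key_d below 0.007 m)) and value of joint any of key_a, key_b, key_c, key_d above 0.0025 m).
3. the third key is tapped lightly (finger contact over 0.3 N, pushed in less than 7 mm) while the latched key is still in (((contact force between the fingers and key_a above 0.3 N and y of key_a_top in the frame of shutter_box between -0.036 and -0.006 m and value of joint key_a below 0.007 m) or (contact force between the fingers and key_b above 0.3 N and y of key_b_top in the frame of shutter_box between -0.036 and -0.006 m and value of joint key_b below 0.007 m) or (contact force between the fingers and key_c above 0.3 N and y of key_c_top in the frame of shutter_box between -0.036 and -0.006 m and value of joint key_c below 0.007 m) or (contact force between the fingers and key_d above 0.3 N and y of key_d_top in the frame of shutter_box between -0.036 and -0.006 m and value of joint key_d below 0.007 m)) and value of joint any of key_a, key_b, key_c, key_d above 0.0025 m).
4. the rightmost key is tapped lightly (finger contact over 0.3 N, pushed in less than 7 mm) while the latched key is still in (((contact force between the fingers and key_a above 0.3 N and y of key_a_top in the frame of shutter_box between -0.078 and -0.048 m and value of joint key_a below 0.007 m) or (contact force between the fingers and key_b above 0.3 N and y of key_b_top in the frame of shutter_box between -0.078 and -0.048 m and value of joint key_b below 0.007 m) or (contact force between the fingers and key_c above 0.3 N and y of key_c_top in the frame of shutter_box between -0.078 and -0.048 m and value of joint key_c below 0.007 m) or (contact force between the fingers and key_d above 0.3 N and y of key_d_top in the frame of shutter_box between -0.078 and -0.048 m and value of joint key_d below 0.007 m)) and value of joint any of key_a, key_b, key_c, key_d above 0.0025 m).
5. the latched key is pressed home (more than 7.8 mm in) (value of joint any of key_a, key_b, key_c, key_d above 0.0078 m).
At the end, for the whole second after the job is handed in: all four keys stand out (each pushed in less than 1.2 mm) and are still; the lens post, vial, clip and tape roll are at rest within 20 mm of where they stood (value of joint each of key_a, key_b, key_c, key_d below 0.0012 m and not (velocity of joint any of key_a, key_b, key_c, key_d above 0.01 m/s) and distance of each of lens_post, vial, clip, tape_roll from where it was at the start of the episode below 0.02 m and linear speed of each of lens_post, vial, clip, tape_roll below 0.02 m/s); the robot touches nothing.
It fails at once if a key other than the latched one is pushed in so far (over 7 mm) that it would switch ((value of joint key_a above 0.007 m and value of joint any of key_b, key_c, key_d above 0.0025 m) or (value of joint key_b above 0.007 m and value of joint any of key_a, key_c, key_d above 0.0025 m) or (value of joint key_c above 0.007 m and value of joint any of key_a, key_b, key_d above 0.0025 m) or (value of joint key_d above 0.007 m and value of joint any of key_a, key_b, key_c above 0.0025 m)).
It fails at once if a key is struck with more than 40 N (contact force between anything else and key_a above 40 N or contact force between anything else and key_b above 40 N or contact force between anything else and key_c above 40 N or contact force between anything else and key_d above 40 N).
It fails at once if a key is gripped and pulled up (value of joint any of key_a, key_b, key_c, key_d below -0.002 m).
It fails at once if a loose thing beside the box is pushed aside or picked up (moved by more than 20 mm) (distance of any of lens_post, vial, clip, tape_roll from where it was at the start of the episode above 0.02 m).
It also fails if it takes over 48 s, if anything falls off the work surface, if the arm or the gripper's body presses on something with over 40 N, if the wrist force passes 120 N, or if a joint passes its speed limit or range.

### The arm

A 7-joint arm with a two-finger parallel gripper is mounted at the origin on a cart in front of the work surface, level with it; the furniture and walls round the work are solid. World frame = base frame: x ahead of the robot, y to its left, z up, the work surface at z = 0. Lengths are in m, angles in rad, forces in N, time in s.
With the tool pointing down it reaches from about 0.4 to 0.85 m from the base axis. Payload 10.4 kg.
Tool frame: the origin (TCP) lies midway between the tips of the shut fingers; the grasp point (between the pads) lies 19 mm behind it; z points along the fingers, y is the line along which they close (so a half turn about z gives the same grasp; the last joint's range is limited). The gripper opens to 87 mm and grips with 3 to 60 N. Pads are 19 mm wide; open, the fingers measure 117 mm over their backs; the gripper's body (75 mm by 190 mm) begins 51 mm behind the grasp point.
Start: joints at [1.176, 0.332, -0.065, 1.46, 0.022, 1.35, -0.088], TCP at [0.227, -0.582, 0.223] pointing down, gripper open.
Joint ranges: [-2.6, 2.6], [-0.5, 2.12], [-1.47, 1.34], [0.16, 2.42], [-1.27, 4.41], [0.06, 2.06], [-2.6, 2.6]. Speed limits (rad/s): [2.22, 2.22, 2.79, 2.79, 3.14, 3.14, 3.14].

### API

Orientations are given as a unit quaternion [x, y, z, w].
In Python, from bench import r gives the robot as it stands.
- The arm moves only by the tool arm_command, never from a script. Its argument "moves" is one flat list of numbers, 4 for each row, row after row: the shift along the tool's x, y, z in cm, then the turn about the tool's z in degrees. A call has 1 to 12 rows; each row shifts and turns the commanded pose from where the row before left it, along the tool's axes as they then stand; what a row does not reach is not made up. A row lasts 1/12 s, in which the tool goes at most 41.7 mm and 7.16 degrees, less where a joint would pass 70% of its speed; a pose out of reach is approached as far as the arm can. A call with a gripper value outside its range is refused whole. "fingers" is the opening in per cent of the stroke, from 0 (shut) to 100 (fully open), set as the call begins (left out, the last holds). The fingers move at their own pace and stop on an object; "squeeze" is the grip in N (left out, the last holds). Time passes only in rows, so rows that do not move let the fingers close. It gives the time, the measured TCP pose, the force, the opening and the grip force at its end, in the units of the state.
- r.read_state(): the state, without advancing time (a new reading comes with each control period).
- r.camera(name): name is "scene" or "top" or "wrist"; returns the picture (400x640x3 uint8, red, green, blue); there is no depth.
- r.camera_info(name): a dict with "fx", "fy", "cx", "cy" (pixels), "origin" and "attitude" of the camera in the world. Camera axes: x right, y up, looking along -z (the intrinsics and any distortion apply to the point x, -y, -z); pixel columns grow to the right and rows downward; lengths in m; the calibration is good to about 2 mm. A picture is of the moment at which its call begins: read the wrist's pose just before it. camera_info takes no time and is no camera call; for the wrist camera it gives the pose at the moment of the call.
- r.close_job(): hands the job in; it is judged then, once.
The state is a dict: "time": time; "joint_positions": joint angles; "joint_vel": joint speeds; "joint_torque": joint torques, N m; "ee_pos": TCP position; "eef_rot": TCP orientation; "ft_force": force on the tool from outside, world axes, zero at the start; "torque": the same for the moment, N m; "width": finger opening in m; "grip_force": force on a finger pad.
Only numpy, scipy, OpenCV 4.12 (cv2) and the standard library are available. Lean on these libraries where they do the work, as an engineer would, in place of code of your own. Each camera call takes 0.05 s, during which the arm holds its last target. There are 200 camera calls.

## Working session

There is one attempt and no reset: what is moved stays moved. The work goes in short steps, Python scripts to look and compute and a tool call to move; the robot and the scene stay as the last step left them, time stands still between calls to the robot, and variables do not carry over. Pictures are saved under pics/ and viewed, at most 10 in all, crops included, and the job is handed in when it is done.

Besides the shell and the picture viewer there is one more tool, called by a JSON object that holds its "fn" and its "kwargs", one argument or row to a line. arm_command: Moves the arm, as the interface text tells. Its arguments: {"type":"object","properties":{"moves":{"type":"array"},"fingers":{"type":"number"},"squeeze":{"type":"number"}},"required":["moves"]}

```bash
mkdir -p pics
python3 - <<'E'
from bench import r
import cv2
s=r.read_state();print({k:s[k] for k in('time','ee_pos','eef_rot','ft_force','width')})
for n in('top','scene'):
    cv2.imwrite(f'pics/{n}0.png',r.camera(n)[:,:,::-1]);print(r.camera_info(n))
E
```

```text
{'time': 0.0, 'ee_pos': array([ 0.22690299, -0.58193121,  0.22172035]), 'eef_rot': array([ 9.82767645e-01,  1.84843765e-01, -1.69584686e-04, -7.13793392e-04]), 'ft_force': array([ 1.16594023,  0.46209503, -0.60498653]), 'width': 0.08707333692878892}
{'fx': 440.71079742386877, 'fy': 440.71079742386877, 'cx': 316.46542063144955, 'cy': 201.03825801859531, 'origin': array([0.42208083, 0.08269067, 0.96593723]), 'attitude': array([ 0.05243151, -0.04235884, -0.69653313,  0.71435164])}
{'fx': 409.11070497368655, 'fy': 409.11070497368655, 'cx': 312.7748667781385, 'cy': 197.95876375885703, 'origin': array([0.09693817, 0.61077937, 0.58503664]), 'attitude': array([-0.15031006,  0.41388521,  0.84517703, -0.30295494])}
```

View pics/top0.png

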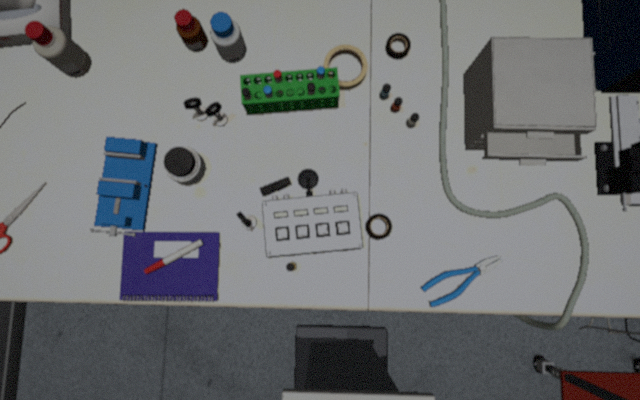

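View pics/scene0.png

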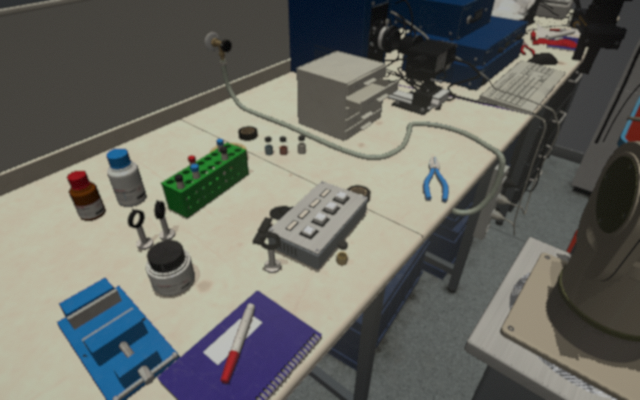

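The top view shows the box at about (312,224) with keys near (282,233), (302,231), (323,229) and (343,227). The lens post is on its left at (245,219), the vial in front at (291,266), the tape on the right at (378,226) and the clip behind. I'll enlarge it.

```bash
cat > h.py <<'E'
import numpy as np
from scipy.spatial.transform import Rotation as R
def topix(i,p):
    c=R.from_quat(i['attitude']).inv().apply(np.atleast_2d(p)-i['origin'])
    return np.c_[i['cx']+i['fx']*c[:,0]/-c[:,2], i['cy']-i['fy']*c[:,1]/-c[:,2]]
def toworld(i,uv,z):
    uv=np.atleast_2d(uv).astype(float)
    d=R.from_quat(i['attitude']).apply(np.c_[(uv[:,0]-i['cx'])/i['fx'],-(uv[:,1]-i['cy'])/i['fy'],-np.ones(len(uv))])
    return i['origin']+d*((z-i['origin'][2])/d[:,2])[:,None]
E
python3 - <<'E'
from bench import r
from h import *
import cv2
im=cv2.imread('pics/top0.png');cv2.imwrite('pics/c0.png',cv2.resize(im[170:285,230:400],None,fx=4.5,fy=4.5,interpolation=cv2.INTER_CUBIC))
print(toworld(r.camera_info('top'),[(282,233),(302,231),(323,229),(343.5,227.5)],.06).round(4))
E
```

```text
[[0.4762 0.1664 0.06  ]
 [0.4813 0.1253 0.06  ]
 [0.4865 0.0823 0.06  ]
 [0.4907 0.0402 0.06  ]]
```

View pics/c0.png

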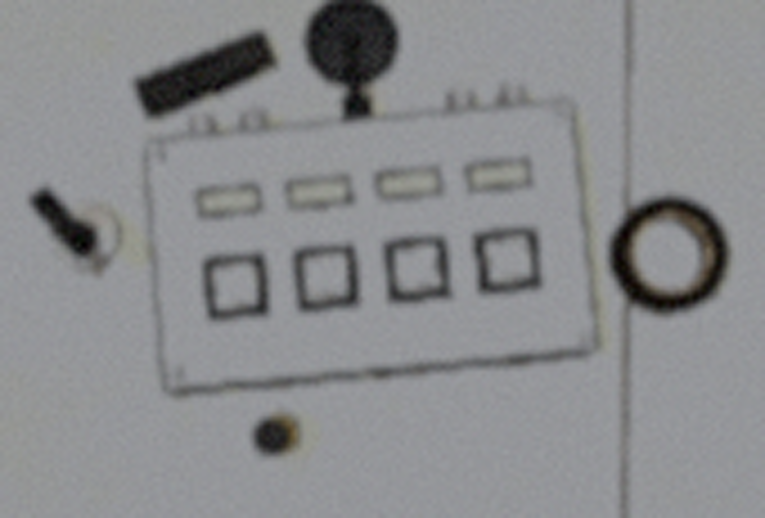

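The crop puts the keys at about (236,285), (327,277), (417,268) and (508,260). That gives world positions 42 mm apart, as specified, with box yaw about 0.11. I'll shut the fingers, turn the tool to line up with the box and move over.

{"fn": "arm_command", "kwargs": {
  "moves": [3.5,0,0,5,3.5,0,0,5,3.5,0,0,4.8,2.4,-3,0,0,2.4,-3,0,0,2.4,-3,0,0,2.4,-3,0,0,2.4,-3,0,0,2.4,-3,0,0,2.4,-3,0,0,2.4,-3,0,0,2.4,-3,0,0],
  "fingers": 0,
  "squeeze": 10
}}

```text
time: 1.1
ee_pos: [0.5121, -0.2584, 0.2224]
eef_rot: [0.998, 0.057, -0.0, 0.0]
ft_force: [0.2, -1.1, 0.3]
width: 0.0155
grip_force: 0.0
```

{"fn": "arm_command", "kwargs": {
  "moves": [0,-4,0.5,0,0,-4,0.5,0,0,-4,0.5,0,0,-4,0.5,0,0,-4,1,0,0,-4,1,0,0,-4,1,0,0,-4,1,0,0,-4,1,0,0,-4,1,0,0,0,0,0,0,0,0,0]
}}

```text
time: 2.1
ee_pos: [0.4652, 0.1395, 0.1419]
eef_rot: [0.998, 0.059, -0.001, -0.0]
ft_force: [0.4, -1.3, 1.6]
width: 0.0006
grip_force: 0.0
```

Run:
```python
from bench import r
from h import *
import cv2
s=r.read_state();i=r.camera_info('wrist')
im=r.camera('wrist');cv2.imwrite('pics/w1.png',im[:,:,::-1])
print(s['ee_pos'],i['origin'],s['ft_force'])
k=toworld(r.camera_info('top'),[(282.4,233.3),(302.7,231.6),(322.7,229.6),(342.9,227.8)],.0605);print(k.round(4))
print(topix(i,k).round(0), topix(i,s['ee_pos']))
```

```text
[0.46518478 0.13950108 0.14186399] [0.55038462 0.15052992 0.30403288] [ 0.36128908 -1.28915041  1.61926495]
[[0.4755 0.1655 0.0605]
 [0.4801 0.1238 0.0605]
 [0.4852 0.0829 0.0605]
 [0.49   0.0415 0.0605]]
[[288. 191.]
 [337. 191.]
 [385. 191.]
 [434. 191.]] [[316.96713841 250.29599818]]
```

View pics/w1.png

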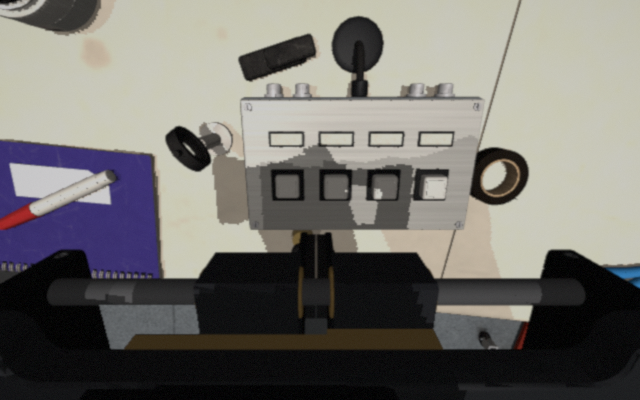

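The wrist view shows the keys at about (288,184), (336,184), (384,184) and (433,184). That is roughly 3 mm further along x than the top view gave, which is within what the taps need. Going above key 1.

{"fn": "arm_command", "kwargs": {
  "moves": [0.8,-1.2,0,0,0.8,-1.2,0,0,0,0,3,0,0,0,2.5,0,0,0,1,0,0,0,0.5,0,0,0,0.2,0,0,0,0,0,0,0,0,0,0,0,0,0]
}}

```text
time: 2.98
ee_pos: [0.4803, 0.163, 0.0717]
eef_rot: [0.998, 0.057, 0.001, -0.0]
ft_force: [0.1, -0.3, 0.5]
width: 0.0005
grip_force: 0.0
```

{"fn": "arm_command", "kwargs": {
  "moves": [0,-0.2,0.3,0,0,0,0.3,0,0,0,0.2,0,0,0,0.1,0,0,0,0,0,0,0,0,0,0,0,0,0]
}}

```text
time: 3.57
ee_pos: [0.4793, 0.1649, 0.0616]
eef_rot: [0.998, 0.057, 0.0, 0.0]
ft_force: [-0.8, 0.1, -0.4]
width: 0.0006
grip_force: 0.0
```

{"fn": "arm_command", "kwargs": {
  "moves": [0,0,0.1,0,0,0,0.05,0,0,0,0,0,0,0,0,0,0,0,0,0]
}}

```text
time: 3.98
ee_pos: [0.4793, 0.1648, 0.06]
eef_rot: [0.998, 0.057, 0.0, 0.0]
ft_force: [-0.2, -0.1, -1.2]
width: 0.0002
grip_force: 0.0
```

{"fn": "arm_command", "kwargs": {
  "moves": [0,0,0.1,0,0,0,0.1,0,0,0,0,0,0,0,0,0,0,0,0,0]
}}

```text
time: 4.4
ee_pos: [0.4793, 0.1649, 0.058]
eef_rot: [0.998, 0.057, -0.0, 0.0]
ft_force: [-0.8, -0.2, -0.3]
width: 0.0003
grip_force: 0.0
```

```bash
cat > f.py <<'E'
from bench import r
import numpy as np,time
# a few readings averaged (each camera call lets 0.05 s pass), and the picture kept
F=[];Z=[]
for k in range(6):
    im=r.camera('wrist');s=r.read_state();F.append(s['ft_force']);Z.append(s['ee_pos'][2])
print(s['time'],np.mean(F,0).round(2),np.std(F,0).round(2),np.mean(Z).round(4))
E
python3 f.py
```

```text
4.7 [ 0.09 -0.04 -0.08] [0.59 0.58 0.45] 0.058
```

There is no contact at z = 0.058, so key 1 may be the latched one, or there is a height offset. Going down carefully.

{"fn": "arm_command", "kwargs": {
  "moves": [0,0,0.1,0,0,0,0,0,0,0,0,0,0,0,0,0]
}}

```text
time: 5.03
ee_pos: [0.4794, 0.1649, 0.0572]
eef_rot: [0.998, 0.057, 0.0, 0.0]
ft_force: [-0.3, -0.3, 3.1]
width: 0.0003
grip_force: 1.5
```

```bash
python3 f.py
```

```text
5.3333 [-0.78  0.1   2.99] [0.51 0.61 0.2 ] 0.0571
```

About 3 N and firm at z = 0.0571, so key 1 looks latched. On to key 2, going down to 0.059, where a key that is out should give about 2.3 N.

{"fn": "arm_command", "kwargs": {
  "moves": [0,0,-0.5,0,0,0,-0.7,0,0,2.1,0,0,0,2.1,0,0,0,0,0,0,0,0,0.5,0,0,0,0.3,0,0,0,0.2,0,0,0,0,0,0,0,0,0,0,0,0,0]
}}

```text
time: 6.25
ee_pos: [0.4839, 0.1238, 0.0591]
eef_rot: [0.998, 0.057, -0.0, -0.0]
ft_force: [-0.8, 0.8, 2.2]
width: 0.0005
grip_force: 1.1
```

```bash
python3 f.py
```

```text
6.55 [-0.58  1.16  2.21] [0.31 0.57 0.33] 0.0591
```

Key 2 gives 2.2 N at z = 0.0591, so it is out. On to key 3, then key 4.

{"fn": "arm_command", "kwargs": {
  "moves": [0,0,-0.5,0,0,0,-0.5,0,0,2.1,0,0,0,2.1,0,0,0,0,0,0,0,0,0.5,0,0,0,0.3,0,0,0,0.2,0,0,0,0,0,0,0,0,0,0,0,0,0]
}}

```text
time: 7.47
ee_pos: [0.4887, 0.082, 0.0591]
eef_rot: [0.998, 0.057, -0.0, -0.0]
ft_force: [-1.1, 0.1, 2.9]
width: 0.0005
grip_force: 1.1
```

```bash
python3 f.py
```

```text
7.7667 [-1.18  1.03  2.47] [0.2  0.58 0.37] 0.0591
```

{"fn": "arm_command", "kwargs": {
  "moves": [0,0,-0.5,0,0,0,-0.5,0,0,2.1,0,0,0,2.1,0,0,0,0,0,0,0,0,0.5,0,0,0,0.3,0,0,0,0.2,0,0,0,0,0,0,0,0,0,0,0,0,0]
}}

```text
time: 8.68
ee_pos: [0.4935, 0.0402, 0.0591]
eef_rot: [0.998, 0.057, -0.0, -0.0]
ft_force: [-0.1, -0.7, 2.1]
width: 0.0003
grip_force: 1.1
```

```bash
python3 f.py
```

```text
8.9833 [-0.58  0.92  2.23] [0.58 0.64 0.39] 0.0591
```

Keys 2, 3 and 4 all give about 2.3 N at 0.059, so they are out and key 1 is the latched one. Going back to key 1.

{"fn": "arm_command", "kwargs": {
  "moves": [0,0,-0.6,0,0,0,-0.6,0,0,-3.15,0,0,0,-3.15,0,0,0,-3.15,0,0,0,-3.15,0,0,0,0,0,0,0,0,0.6,0,0,0,0.6,0,0,0,0.2,0,0,0,0,0,0,0,0,0]
}}

```text
time: 9.98
ee_pos: [0.4794, 0.1636, 0.0569]
eef_rot: [0.998, 0.056, -0.0, 0.0]
ft_force: [-0.7, -2.2, 3.9]
width: 0.0006
grip_force: 1.5
```

{"fn": "arm_command", "kwargs": {
  "moves": [0,0,0.2,0,0,0,0.2,0,0,0,0.08,0,0,0,0,0,0,0,0,0,0,0,0,0]
}}

```text
time: 10.48
ee_pos: [0.4796, 0.1638, 0.0526]
eef_rot: [0.998, 0.056, 0.0, 0.001]
ft_force: [-2.5, -5.1, 8.1]
width: 0.0004
grip_force: 4.6
```

{"fn": "arm_command", "kwargs": {
  "moves": [0,0,0.07,0,0,0,0,0,0,0,0,0]
}}

```text
time: 10.73
ee_pos: [0.4797, 0.1638, 0.0524]
eef_rot: [0.998, 0.056, 0.0, 0.001]
ft_force: [-4.5, -6.4, 15.8]
width: 0.0004
grip_force: 8.2
```

{"fn": "arm_command", "kwargs": {
  "moves": [0,0,-0.3,0,0,0,-0.5,0,0,0,-1,0,0,0,-3,0,0,0,-3,0,0,0,-3,0,-3,0,0,0,-3,0,0,0,0,0,0,0,0,0,0,0]
}}

```text
time: 11.57
ee_pos: [0.4189, 0.1581, 0.1602]
eef_rot: [0.998, 0.057, 0.001, 0.001]
ft_force: [-0.0, 0.7, 0.1]
width: 0.0006
grip_force: 0.0
```

Run:
```python
from bench import r
import cv2
im=r.camera('wrist');cv2.imwrite('pics/w2.png',im[:,:,::-1])
im=r.camera('scene')[170:280,230:390,::-1];cv2.imwrite('pics/s2.png',cv2.resize(im,None,fx=4.5,fy=4.5,interpolation=cv2.INTER_CUBIC))
print(r.read_state()['ee_pos'],r.read_state()['ft_force'])
```

```text
[0.42024622 0.15820841 0.16000245] [ 0.20374258 -0.48355446  0.15721234]
```

View pics/s2.png

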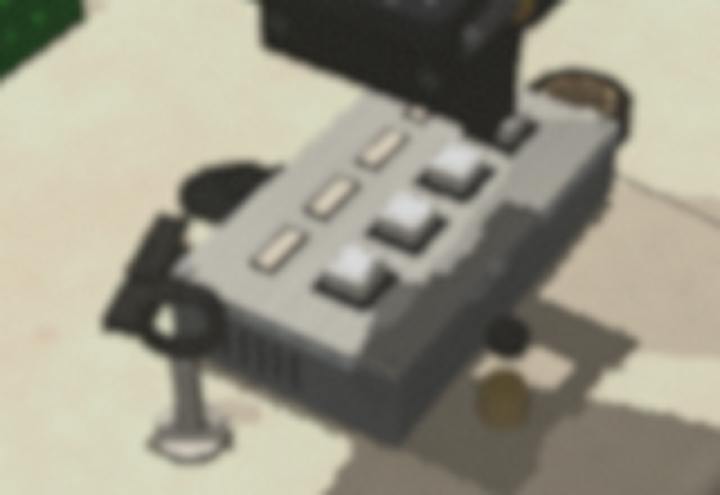

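View pics/w2.png

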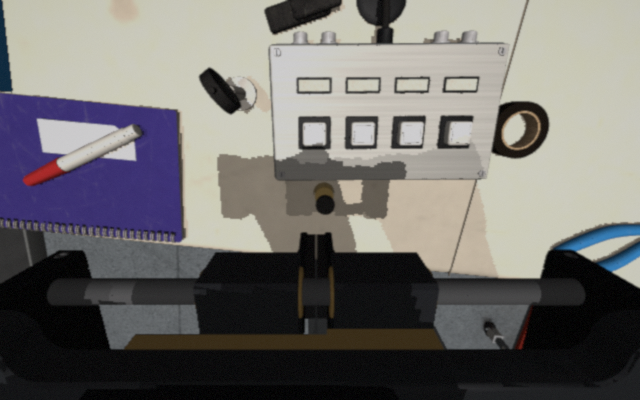

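The press met the hard stop at 15.8 N. In the scene view, key 1 at (352,265) now stands as high as its two visible neighbours. The lens post, vial, clip and tape look undisturbed, and the arm is clear. Handing in.

```bash
python3 -c "
from bench import r
print(r.close_job())"
```

```text
the job is handed in; nothing more can be done
None
```

I tapped all four keys lightly from left to right, pressed the latched leftmost key home and let go. It now appears to stand out level with its visible neighbours, nothing round the box looks moved, and the job is handed in (no verdict was returned).

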